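# Lock the feed screw of an injection stand with its jam nut

## Task

The feed screw of the small inclined injection stand has been set to its working depth, but its blue hexagonal jam nut is still backed off. Run the jam nut down the screw, clockwise seen from the screw's head, until it is fully home and snug on the steel boss, so that the setting is locked, then let go. Do not turn the feed screw itself (the one with the black fluted head), neither directly nor by forcing the seated nut, and leave the dish and the other things on the bench where they are.

Things in the scene. Friction and masses are not known exactly. Their poses are not given: they have to be found in the camera images.
- stand: Fixed injection stand: grey base plate 170 x 96 x 12 mm, two dark cheeks that clamp an inclined aluminium rail. Origin: centre of the base's underside; z up; +x (170 mm way) points to the dish end. The feed axis lies in its xz plane, 35 degrees from vertical; upward it runs along (-0.574, 0, 0.819) in this frame, so its head end leans toward the robot.
- boss_top (a point): Centre of the flat top of the threaded steel boss (28 mm diameter, 8 mm proud of a 40 x 50 mm lug), on the feed axis: the seat of the jam nut. Fixed to the stand at (-0.056, 0, 0.174) in its frame, with its axes. Nothing but the nut and screw stands above this level.
- nut_center (a point): Centre of the blue hexagonal jam nut (32 mm across flats, 37 mm across corners, 13 mm thick) on the feed axis; 6.5 mm above boss_top along the axis when seated. Turns with the nut: z points up along the feed axis, x is square to one pair of flats (the others at 60 and 120 degrees).
- jam_nut (a joint): Turn of the jam nut on the feed screw in rad: 0 = seated on the boss (hard stop); negative = backed off; grows as the nut is turned clockwise seen from the head end and runs down, 3 mm per full turn. It starts 2.6 to 4.4 rad from its seat. It runs freely (about 0.06 N m) and stays where it is left.
- screw_mark (a point): White index mark at the rim of the top of the feed screw's black fluted head (21 mm diameter; its top is 42 mm above boss_top along the axis; the threaded shank is 16 mm), 10 mm off the axis. Turns with the screw, whose start angle varies; it is stiff and gives way only at about 1.2 N m, also through the seated nut if that is forced.
- stand_dish: Clear petri dish, 54 mm diameter, 12 mm high, loose on the stand's base under the glass capillary. Origin: centre of its underside.
- bottle_media: White reagent bottle with a blue cap, 46 mm diameter, 82 mm high, loose. Origin: centre of its underside.
- capillary_box: Flat white box 52 x 82 x 16 mm, loose. Origin: centre of its underside.
- forceps: Steel forceps 9 x 122 x 11 mm lying on the bench, loose. Origin: centre of its underside.
- tip_box: Blue pipette tip box with a clear lid, 70 x 110 x 62 mm, loose. Origin: centre of its underside.

How it is judged:
At the end, for the whole second after the job is handed in: The jam nut is seated on the boss (within 0.1 rad, about 6 degrees, of its stop) and still, and the feed screw's index mark is within 2 mm (about 11 degrees) of where it started (value of joint jam_nut above -0.1 rad and velocity of joint jam_nut below 0.05 rad/s and distance of screw_mark from where it was at the start of the episode below 0.002 m); the robot touches nothing.
It fails at once if the feed screw's setting is lost (its mark moves more than 3 mm, about 17 degrees) (distance of screw_mark from where it was at the start of the episode above 0.003 m).
It fails at once if the dish, bottle, capillary box, forceps or tip box is moved more than 20 mm (distance of any of stand_dish, bottle_media, capillary_box, forceps, tip_box from where it was at the start of the episode above 0.02 m).
It also fails if it takes over 54 s, if anything falls off the work surface, if the arm or the gripper's body presses on something with over 40 N, if the wrist force passes 120 N, or if a joint passes its speed limit or range.

## Robot

A 7-joint arm with a two-finger parallel gripper is mounted at the origin on a cart in front of the work surface, level with it; the furniture and walls round the work are solid. World frame = base frame: x ahead of the robot, y to its left, z up, the work surface at z = 0. Lengths are in m, angles in rad, forces in N, time in s.
With the tool pointing down it reaches from about 0.375 to 0.925 m from the base axis. Payload 3.1 kg.
Tool frame: the origin (TCP) lies on the centre line of the jaws, within the pads' length; the fingertips stand 25 mm ahead of it and the grasp point (between the pads) lies 6 mm ahead of it (arm.nose_length is the distance from the TCP to the fingertips, in m); z points along the fingers, y is the line along which they close (so a half turn about z gives the same grasp; the last joint's range is limited). The gripper opens to 85 mm and grips with 20 to 120 N. Pads are 22 mm wide; open, the fingers measure 114 mm over their backs; the gripper's body (76 mm by 85 mm) begins 54 mm behind the grasp point. The pads swing forward as they close: fully open they stand 13 mm farther back than shut.
Start: joints at [1.231, 0.383, 0.044, 1.598, -0.018, 1.161, -0.05], TCP at [0.156, -0.631, 0.256] pointing down, gripper open.
Joint ranges: [-2.61, 2.61], [-0.41, 2.15], [-1.48, 1.57], [0, 2.5], [-1.57, 4.71], [0.05, 1.97], [-2.85, 2.85]. Speed limits (rad/s): [2.79, 2.79, 3.14, 3.14, 3.14, 3.14, 3.14].

## Interface

Orientations are given as a unit quaternion [x, y, z, w].
In Python, from station import arm gives the robot as it stands.
- The arm moves only by the shell command python3 steer.py 'ROWS' [OPENING]. ROWS is rows parted by semicolons, their numbers by spaces, 1 to 12 of them, each of 6 numbers: dx, dy, dz in m, then a rotation vector rx, ry, rz in rad; each row shifts and turns the commanded pose from where the row before left it, along the tool's axes as they then stand; what a row does not reach is not made up. A row lasts 1/12 s, in which the tool goes at most 0.0417 m and 0.125 rad, less where a joint would pass 70% of its speed; a pose out of reach is approached as far as the arm can. OPENING is the finger opening in m, set as the command begins (- or left out keeps the last). The fingers move at their own pace and stop on an object; the grip force is fixed at half the most. Time passes only in rows, so rows that do not move let the fingers close. It prints the time, the measured TCP pose, the force, the opening and the grip force at its end.
- arm.get_state(): the state, without advancing time (a new reading comes with each control period).
- arm.get_image(name): name is "scene" or "top" or "wrist"; returns (picture, depth): 480x640x3 uint8, blue, green, red; 480x640 float32, m along the optical axis (not along the pixel's ray), 0 where there is no reading.
- arm.calibration(name): a dict with "K" (3x3 intrinsics, pixels), "dist_coeffs" ([k1, k2, p1, p2, k3] as OpenCV has them; the pictures are not rectified), "R" (3x3) and "t" (3): a world point X has camera coordinates R X + t. Camera axes: x right, y down, z forward; pixel columns grow to the right and rows downward; lengths in m; the calibration is good to about 2 mm. A picture is of the moment at which its call begins: read the wrist's pose just before it. calibration takes no time and is no camera call; for the wrist camera it gives the pose at the moment of the call.
- arm.sign_off(): hands the job in; it is judged then, once.
The state is a dict: "clock": time; "joints": joint angles; "joint_vel": joint speeds; "joint_efforts": joint torques, N m; "tool_pos": TCP position; "ee_rot": TCP orientation; "force": force on the tool from outside, world axes, zero at the start; "ft_torque": the same for the moment, N m; "grip_width": finger opening in m; "grasp_force": force on a finger pad.
Only numpy, scipy, OpenCV 4.12 (cv2) and the standard library are available. Lean on these libraries where they do the work, as an engineer would, in place of code of your own. Each camera call takes 0.05 s, during which the arm holds its last target. There are 200 camera calls.

## Working session

There is one attempt and no reset: what is moved stays moved. The work goes in short steps, Python scripts to look and compute and a shell command to move; the robot and the scene stay as the last step left them, time stands still between calls to the robot, and variables do not carry over. Pictures are saved under pics/ and viewed, at most 10 in all, crops included, and the job is handed in when it is done.

```bash
ls; mkdir -p pics
python3 - <<'E'
from station import arm
import cv2,numpy as np
s=arm.get_state();print({k:np.round(v,3) for k,v in s.items()})
ims=[arm.get_image(n) for n in("scene","top")]
for n,i in zip(("scene","top"),ims):
    cv2.imwrite(f"pics/{n}0.png",i[0]); np.savez(f"pics/{n}0.npz",b=i[0],d=i[1])
    c=arm.calibration(n);print(n,{k:np.round(v,3).tolist() for k,v in c.items()})
E
```

```text
pics
station.py
steer.py
{'clock': np.float64(0.0), 'joints': array([ 1.231,  0.384,  0.044,  1.6  , -0.018,  1.161, -0.05 ]), 'joint_vel': array([-0.   , -0.   , -0.   ,  0.002,  0.   ,  0.001, -0.001]), 'joint_efforts': array([ 0.0000e+00, -4.3346e+01,  1.0250e+00, -2.4951e+01,  1.1000e-02,
        1.1000e-02,  0.0000e+00]), 'tool_pos': array([ 0.155, -0.63 ,  0.255]), 'ee_rot': array([ 0.993,  0.121, -0.   , -0.001]), 'force': array([ 0.143, -0.858,  0.006]), 'ft_torque': array([ 0.029, -0.015, -0.001]), 'grasp_force': np.float64(0.0), 'grip_width': np.float64(0.086)}
scene {'K': [[476.762, 0.0, 322.405], [0.0, 476.762, 240.285], [0.0, 0.0, 1.0]], 'dist_coeffs': [0.022, 0.0, 0.0, 0.0, 0.0], 'R': [[0.589, -0.808, -0.004], [-0.451, -0.325, -0.831], [0.67, 0.492, -0.556]], 't': [-0.313, 0.415, 0.549]}
top {'K': [[441.302, 0.0, 318.948], [0.0, 441.302, 233.797], [0.0, 0.0, 1.0]], 'dist_coeffs': [0.012, 0.0, 0.0, 0.0, 0.0], 'R': [[-0.018, -1.0, 0.006], [-0.993, 0.018, -0.113], [0.113, -0.008, -0.994]], 't': [0.036, 0.594, 0.923]}
```
View pics/scene0.png

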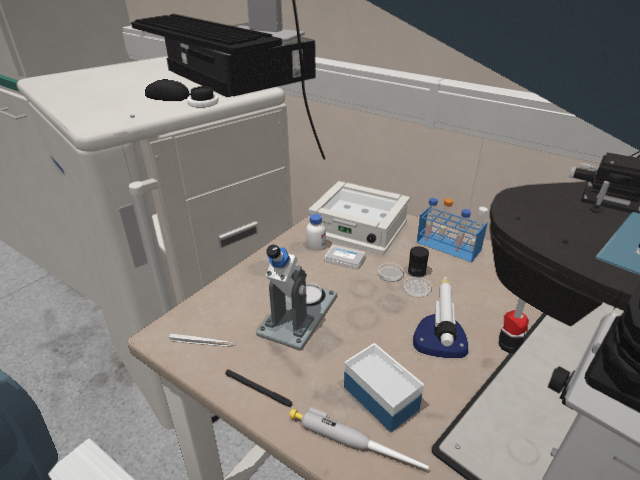

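View pics/top0.png

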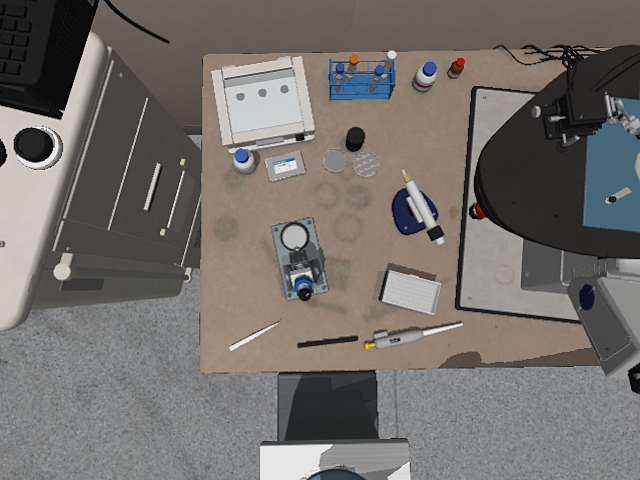

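The scene view shows the stand at (298,300), with the nut near (280,255). In the top view the plate is around (300,258) and the nut near (303,285). I'll enlarge both to get the features.

Run:
```python
import cv2,numpy as np
a=np.load("pics/scene0.npz")['b'][235:355,250:345];b=np.load("pics/top0.npz")['b'][210:310,262:342]
a=cv2.resize(a,(380,480),interpolation=2);b=cv2.resize(b,(400,500),interpolation=2)
c=np.zeros((500,790,3),np.uint8);c[:480,:380]=a;c[:,385:785]=b
cv2.imwrite("pics/crop1.png",c)
```

View pics/crop1.png

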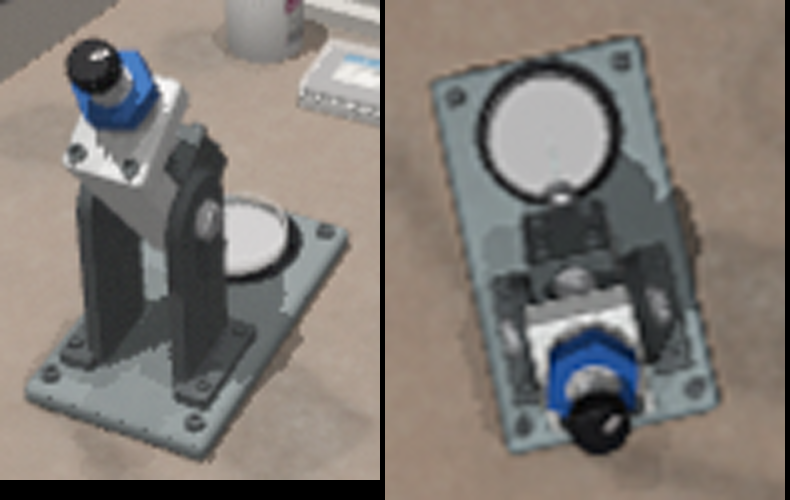

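Plate corners in the crop's top view are (432,82), (641,38), (718,408) and (510,452). The nut is the blue hexagon, and the head is the black disc near (598,420) there and (95,67) in the scene half.

```bash
cat > h.py <<'E'
from station import arm
import cv2,numpy as np
from scipy.spatial.transform import Rotation as Ro
def ray(c,uv):
    n=cv2.undistortPoints(np.array(uv,float).reshape(-1,1,2),c['K'],np.array(c['dist_coeffs'])).reshape(-1,2)
    d=np.c_[n,np.ones(len(n))]@c['R']; return -c['R'].T@c['t'],d
def onz(c,uv,z):
    o,d=ray(c,uv); return o+d*((z-o[2])/d[:,2])[:,None]
def tri(cs,uvs):
    A=np.zeros((3,3));b=np.zeros(3);L=[]
    for c,uv in zip(cs,uvs):
        o,d=ray(c,[uv]);d=d[0]/np.linalg.norm(d[0]);P=np.eye(3)-np.outer(d,d);A+=P;b+=P@o;L.append((P,o))
    X=np.linalg.solve(A,b);return X,[np.linalg.norm(P@(X-o)) for P,o in L]
def proj(c,X):
    return cv2.projectPoints(np.array(X,float).reshape(-1,1,3),cv2.Rodrigues(c['R'])[0],np.array(c['t']),c['K'],np.array(c['dist_coeffs']))[0].reshape(-1,2)
E
python3 - <<'E'
from h import *
T=arm.calibration('top');S=arm.calibration('scene')
q=np.array([(432,82),(641,38),(718,408),(510,452)],float);q=np.c_[262+(q[:,0]-385)/5,210+q[:,1]/5]-.3
P=onz(T,q,.012);print(P.round(4),P.mean(0))
s=np.array([(350,233),(208,460),(27,395)])/4+[250,235]-.3
Q=onz(S,s,.012);print(Q.round(4), (Q[0]+Q[2])/2)
d=(P[0]+P[1]-P[2]-P[3]);yaw=np.arctan2(d[1],d[0]);e=Q[0]-Q[1];print(np.degrees(yaw),np.degrees(np.arctan2(e[1],e[0])))
o=P.mean(0);o[2]=0;R=Ro.from_euler('z',yaw).as_matrix()
boss=o+R@[-.056,0,.174];ax=R@[-.574,0,.819];print('boss',boss,'ax',ax,'head',boss+.042*ax)
print('pred head top',proj(T,[boss+.042*ax,boss+.0065*ax]),proj(S,[boss+.042*ax,boss+.0065*ax]))
for n,c,(x0,x1,y0,y1) in(('top',T,(262,342,210,310)),('scene',S,(250,345,235,275))):
    z=np.load(f"pics/{n}0.npz");b=z['b'].astype(int)
    m=(b[...,0]>100)&(b[...,0]-b[...,2]>70);k=np.zeros_like(m);k[y0:y1,x0:x1]=1;m&=k
    v,u=np.nonzero(m);dd=z['d'][v,u];o_,r=ray(c,np.c_[u,v]);X=o_+r*dd[:,None]
    t=(X-boss)@ax; print(n,len(u),u.mean(),v.mean(),'along ax pct',np.percentile(t,[5,25,50,75,95]).round(4),(u.min(),u.max(),v.min(),v.max()))
E
```

```text
[[0.6158 0.1313 0.012 ]
 [0.634  0.0383 0.012 ]
 [0.47   0.0074 0.012 ]
 [0.4527 0.0984 0.012 ]] [0.54313241 0.06884903 0.012     ]
[[ 0.6312  0.0347  0.012 ]
 [ 0.4654 -0.0027  0.012 ]
 [ 0.4479  0.0905  0.012 ]] [0.5395582  0.06257962 0.012     ]
11.041698592714127 12.717431583843613
boss [0.48816908 0.05812372 0.174     ] ax [-0.56337414 -0.1099344   0.819     ] head [0.46450737 0.05350648 0.208398  ]
pred head top [[304.88455213 296.86666722]
 [302.98338341 285.28118019]] [[270.55529416 249.18652791]
 [277.79945919 257.08188926]]
top 98 301.64285714285717 283.6020408163265 along ax pct [0.0114 0.0124 0.0135 0.0142 0.0153] (np.int64(295), np.int64(311), np.int64(278), np.int64(292))
scene 97 280.78350515463916 256.4742268041237 along ax pct [0.01   0.0114 0.0122 0.0129 0.0141] (np.int64(268), np.int64(287), np.int64(248), np.int64(264))
```

```bash
cat >> h.py <<'E'
def go(pos,Rt=None):
    "remaining motion in tool axes"
    s=arm.get_state();R=Ro.from_quat(s['ee_rot']);d=R.inv().apply(np.array(pos)-s['tool_pos'])
    rv=(R.inv()*Rt).as_rotvec() if Rt is not None else np.zeros(3)
    print('t %.2f'%s['clock'],'delta tool',d.round(4),'rotvec',rv.round(4),'j',np.round(s['joints'],3))
E
python3 - <<'E'
from h import *
z=np.load('pics/top0.npz');c=arm.calibration('top')
v,u=np.mgrid[0:480:2,0:640:2];v=v.ravel();u=u.ravel();d=z['d'][v,u];o,r=ray(c,np.c_[u,v]);X=(o+r*d[:,None])[d>0]
print('cam top',o)
for x in np.arange(-.1,.8,.1):
    print(round(x,1),[ (lambda m: round(float(X[m,2].max()),2) if m.any() else None)((abs(X[:,0]-x)<.05)&(abs(X[:,1]-y)<.05)) for y in np.arange(.3,-.85,-.1)])
w=arm.calibration('wrist');s=arm.get_state();R=Ro.from_quat(s['ee_rot']).as_matrix()
print('wristcam in tool',R.T@(-w['R'].T@w['t']-s['tool_pos']),(w['R']@R).round(3),w['K'])
print(R.round(3))
E
```

```text
cam top [0.48649154 0.03299998 0.98393063]
-0.1 [-0.74, -0.65, None, None, None, -0.75, -0.74, -0.74, -0.74, -0.74, -0.74, -0.74]
0.0 [-0.74, -0.64, -0.65, None, -0.64, -0.64, -0.74, -0.74, -0.74, -0.74, -0.74, -0.74]
0.1 [-0.74, 0.0, 0.01, 0.02, 0.01, 0.0, -0.74, -0.74, -0.74, -0.74, -0.74, -0.74]
0.2 [-0.75, -0.02, 0.0, -0.0, -0.0, -0.64, -0.74, -0.75, -0.74, -0.74, -0.74, -0.74]
0.3 [0.01, 0.01, 0.0, 0.0, 0.02, 0.0, 0.01, 0.36, 0.01, 0.0, None, None]
0.4 [0.01, 0.02, 0.01, 0.01, 0.07, 0.07, 0.02, 0.37, 0.02, 0.0, None, None]
0.5 [0.01, 0.01, 0.21, 0.21, 0.07, 0.07, 0.31, 0.31, 0.31, None, None, None]
0.6 [0.0, 0.01, 0.11, 0.02, 0.02, 0.31, 0.32, 0.33, 0.32, None, None, None]
0.7 [0.01, 0.08, 0.02, 0.02, 0.02, 0.31, 0.37, 0.4, 0.32, None, None, None]
wristcam in tool [ 0.07279896 -0.00033719 -0.11752837] [[-0.     1.     0.   ]
 [-0.959 -0.    -0.284]
 [-0.284 -0.     0.959]] [[341.09677367   0.         317.46435939]
 [  0.         341.09677367 240.58277688]
 [  0.           0.           1.        ]]
[[ 0.971  0.239 -0.001]
 [ 0.239 -0.971  0.002]
 [-0.    -0.002 -1.   ]]
```

```bash
python3 steer.py '0 0 -.036 0 0 0;0 0 -.036 0 0 0;0 0 -.036 0 0 0;0 0 -.036 0 0 0;0 0 -.036 0 0 0;0 0 -.036 0 0 0;0 0 -.036 0 0 0;0 0 -.036 0 0 0' 0.085
python3 steer.py '.02 -.03 0 0 0 0;.02 -.03 0 0 0 0;.02 -.03 0 0 0 0;.02 -.03 0 0 0 0;.02 -.03 0 0 0 0;.02 -.03 0 0 0 0;.02 -.03 0 0 0 0'
cat > t.py <<'E'
from h import *
import sys
# stand estimate
o=np.array([.5431,.0688,0]);yaw=np.radians(11.04)
Rs=Ro.from_euler('z',yaw);boss=o+Rs.apply([-.056,0,.174]);ax=Rs.apply([-.5736,0,.8192])
def Rt(phi):  # tool z=-ax, tool x rotated by phi from stand-upward direction
    z=-ax; x0=Rs.apply([.8192,0,.5736]); y0=np.cross(z,x0); x=np.cos(phi)*x0+np.sin(phi)*y0
    return Ro.from_matrix(np.c_[x,np.cross(z,x),z])
E
python3 -c "
from t import *
go(boss+.16*ax,Rt(0));print(boss+.16*ax,boss+.023*ax)"
```

```text
clock: 0.77
tool_pos: [0.1554, -0.6306, 0.5455]
ee_rot: [0.993, 0.121, -0.0, -0.001]
force: [0.7, -0.9, 0.1]
grip_width: 0.085
grasp_force: 0.0
clock: 1.35
tool_pos: [0.2415, -0.3917, 0.5436]
ee_rot: [0.993, 0.121, -0.0, -0.0]
force: [0.6, -0.3, 0.0]
grip_width: 0.0849
grasp_force: 0.0
t 1.35 delta tool [ 0.2556 -0.382   0.2388] rotvec [-0.0158  0.6112  0.0473] j [ 1.034 -0.088 -0.096  1.555 -0.008  1.675 -0.391]
[0.39805878 0.04050175 0.305072  ] [0.4751877  0.05554998 0.1928416 ]
```

```bash
python3 steer.py '0 0 0 -.003 .122 .0095;0 0 0 -.003 .122 .0095;0 0 0 -.003 .122 .0095;0 0 0 -.003 .122 .0095;0 0 0 -.003 .122 .0095'
python3 -c "
from t import *
go(boss+.16*ax,Rt(0))"
```

```text
clock: 1.77
tool_pos: [0.2408, -0.3938, 0.5451]
ee_rot: [0.949, 0.091, 0.302, -0.028]
force: [0.1, -0.8, -0.0]
grip_width: 0.0853
grasp_force: 0.0
t 1.77 delta tool [ 0.0551 -0.3971  0.3321] rotvec [ 0.0027 -0.0053  0.    ] j [ 1.146 -0.166  0.139  1.727 -0.591  1.521 -0.082]
```

```bash
python3 steer.py '.004 -.031 .025 0 0 0;.004 -.031 .025 0 0 0;.004 -.031 .025 0 0 0;.004 -.031 .025 0 0 0;.004 -.031 .025 0 0 0;.004 -.031 .025 0 0 0;.004 -.031 .025 0 0 0;.004 -.031 .025 0 0 0;.004 -.031 .025 0 0 0;.004 -.031 .025 0 0 0;.004 -.031 .025 0 0 0;.004 -.031 .025 0 0 0'
python3 steer.py '.003 -.02 .015 0 0 0;0 0 0 0 0 0;0 0 0 0 0 0;0 0 0 0 0 0'
python3 -c "
from t import *
go(boss+.16*ax,Rt(0))
c=arm.calibration('wrist');b,d=arm.get_image('wrist');cv2.imwrite('pics/w1.png',b);np.savez('pics/w1.npz',b=b,d=d,**c)
print(proj(c,[boss,boss+.0065*ax,boss+.042*ax,o]))"
```

```text
clock: 2.77
tool_pos: [0.4017, -0.0967, 0.3395]
ee_rot: [0.95, 0.094, 0.29, -0.06]
force: [0.5, 0.5, -0.1]
grip_width: 0.0848
grasp_force: 0.0
clock: 3.1
tool_pos: [0.4093, -0.0754, 0.3308]
ee_rot: [0.95, 0.096, 0.29, -0.061]
force: [0.9, -0.5, 0.4]
grip_width: 0.0851
grasp_force: 0.0
t 3.10 delta tool [-0.0065 -0.1138  0.035 ] rotvec [-0.0654  0.0129 -0.0109] j [ 0.583 -0.411 -0.197  2.329 -0.628  0.826 -0.642]
[[208.05434186 225.11672851]
 [205.45151594 226.89334899]
 [189.22879466 237.9733674 ]
 [255.74761448 230.62551428]]
```

View pics/w1.png

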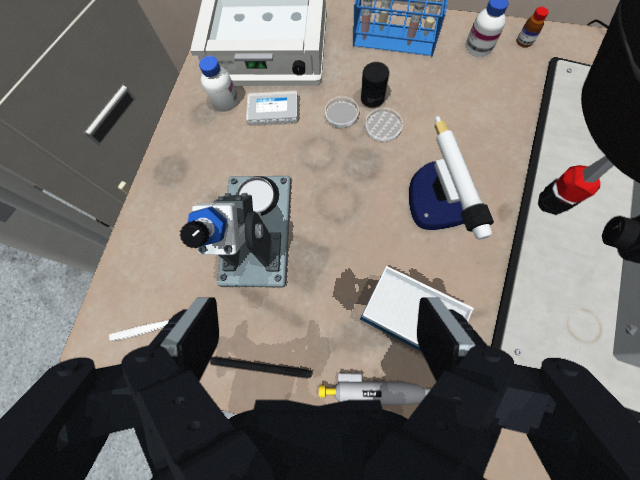

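The wrist view shows the stand, with the black head (white mark) at about (195,234) and the nut at (207,224), a few px from the prediction. Joint 2 sits at its limit, so I'll move closer along the axis.

```bash
python3 -c "
from t import *
go(boss+.10*ax,Rt(0))"; python3 steer.py '0 -.015 .014 -.012 0 0;0 -.015 .014 -.012 0 0;0 -.015 .014 -.012 0 0;0 -.015 .014 -.012 0 0;0 -.015 .012 -.012 0 0;0 -.015 .012 0 0 0;0 -.015 .008 0 0 0;0 0 0 0 0 0' 
python3 -c "
from t import *
go(boss+.10*ax,Rt(0))"
```

```text
t 3.15 delta tool [-0.0061 -0.1107  0.0952] rotvec [-0.0643  0.0122 -0.0122] j [ 0.584 -0.411 -0.196  2.328 -0.629  0.826 -0.642]
clock: 3.82
tool_pos: [0.4373, 0.0408, 0.2603]
ee_rot: [0.952, 0.088, 0.291, -0.033]
force: [0.3, 0.4, -0.7]
grip_width: 0.0844
grasp_force: 0.0
t 3.82 delta tool [-0.006  -0.0071  0.0014] rotvec [-0.0073  0.0156 -0.0096] j [ 0.51  -0.362 -0.561  2.422 -0.575  0.492 -1.026]
```

```bash
python3 -c "
from t import *
c=arm.calibration('wrist');b,d=arm.get_image('wrist');np.savez('pics/w2.npz',b=b,d=d,**c)
p=proj(c,[boss,boss+.0065*ax,boss+.042*ax,o]);print(p)
x,y=p[1].astype(int);print(x,y)
k=b[max(0,y-75):y+75,max(0,x-100):x+100];cv2.imwrite('pics/w2c.png',cv2.resize(k,None,fx=4,fy=4,interpolation=2))"
```

```text
[[308.54103587 258.17482244]
 [308.22599609 261.59918224]
 [306.14610771 284.21459089]
 [313.93629842 249.86923709]]
308 261
```

View pics/w2c.png

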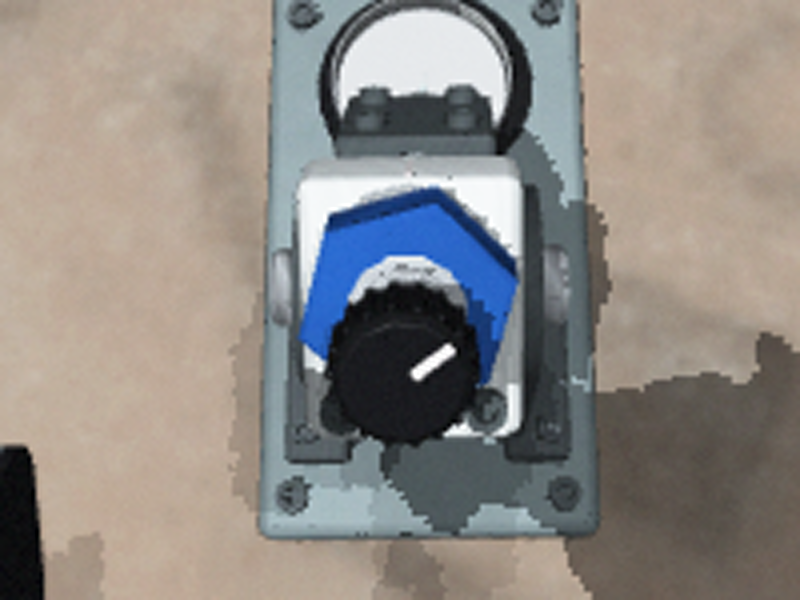

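The crop (4x, offset (208,186)) shows the head top centred near (404,370). The bright nut face has corners at (302,340), (332,222), (436,203), (516,276) and (485,385).

Run:
```python
from t import *
c=np.load('pics/w2.npz')
def plane(uv,t):
    uv=np.array(uv,float)/4+[208,186]-.4
    oo,d=ray(c,uv);P=boss+t*ax;X=oo+d*(((P-oo)@ax)/(d@ax))[:,None]
    R=Rt(0).as_matrix(); return (X-boss)@R[:,:2]   # coords along tool x,y (phi=0)
V=plane([(302,340),(332,222),(436,203),(516,276),(485,385)],.0147)
H=plane([(404,370)],.042);print('head offset',H)
w=V[:,0]+1j*V[:,1];print(V.round(4))
for n in(4,5):
  for sg in(1,-1):
    A=np.c_[np.ones(n),np.exp(sg*1j*np.pi/3*np.arange(n))];s,*_=np.linalg.lstsq(A,w[:n],rcond=None)
    print(n,sg,'c',s[0].round(4),'r',abs(s[1]).round(4),'vertex ang',np.degrees(np.angle(s[1]))%60,'res',abs(A@s-w[:n]).max().round(4))
# base plate corners via rays z=.012
p=np.array([(262,535),(598,535)],float)/4+[208,186]-.4;print(onz(c,p,.012).round(4))
```

```text
head offset [[0.00371227 0.00144274]]
[[-0.0029 -0.0159]
 [ 0.0168 -0.0104]
 [ 0.0198  0.0058]
 [ 0.0077  0.0183]
 [-0.011   0.0134]]
4 1 c (0.0029+0.0015j) r 0.0179 vertex ang 14.899690190644705 res 0.0016
4 -1 c (0.0142-0.0018j) r 0.0092 vertex ang 12.33573148995319 res 0.0152
5 1 c (0.0026+0.0013j) r 0.018 vertex ang 15.866910052640264 res 0.0016
5 -1 c (0.0068+0.0025j) r 0.0038 vertex ang 19.51849788566247 res 0.0203
[[0.4527 0.0971 0.012 ]
 [0.47   0.0057 0.012 ]]
```

```bash
cat >> t.py <<'E'
boss=boss+Rt(0).apply([.003,.0014,0])
E
R='0 0 0 0 0 -.125'; python3 steer.py '0 0 0 0 0 -.125;0 0 0 0 0 -.125;0 0 0 0 0 -.125;0 0 0 0 0 -.125;0 0 0 0 0 -.125;0 0 0 0 0 -.125;0 0 0 0 0 -.125;0 0 0 0 0 -.125;0 0 0 0 0 -.125;0 0 0 0 0 -.125;0 0 0 0 0 -.125;0 0 0 0 0 -.125'
python3 steer.py '0 0 0 0 0 -.125;0 0 0 0 0 -.125;0 0 0 0 0 -.125;0 0 0 0 0 -.125;0 0 0 0 0 -.125;0 0 0 0 0 -.125;0 0 0 0 0 -.125;0 0 0 0 0 -.125;0 0 0 0 0 -.125;0 0 0 0 0 -.125;0 0 0 0 0 -.125;0 0 0 0 0 0'
python3 -c "
from t import *
go(boss+.10*ax,Rt(np.radians(-164.6)))"
```

```text
clock: 4.87
tool_pos: [0.4382, 0.0373, 0.2619]
ee_rot: [0.636, 0.713, 0.236, 0.177]
force: [-0.0, 0.2, -0.1]
grip_width: 0.0853
grasp_force: 0.0
clock: 5.87
tool_pos: [0.4381, 0.0377, 0.2617]
ee_rot: [0.041, 0.955, 0.071, 0.286]
force: [-0.5, -0.3, -0.4]
grip_width: 0.0849
grasp_force: 0.0
t 5.87 delta tool [0.0062 0.0076 0.0023] rotvec [ 0.0014 -0.0136 -0.0103] j [-0.236 -0.355  0.058  2.447  0.013  0.451  1.301]
```

```bash
python3 steer.py '.0062 .0076 .002 0 -.0136 -.01;0 0 0 0 0 0;0 0 0 0 0 0'
python3 -c "
from t import *
go(boss+.10*ax,Rt(np.radians(-164.6)))
c=arm.calibration('wrist');b,d=arm.get_image('wrist');np.savez('pics/w3.npz',b=b,d=d,**c)
p=proj(c,[boss,boss+.0065*ax,boss+.042*ax,o]);print(p)
x,y=p[1].astype(int);print(x-100,y-75)
k=b[max(0,y-75):y+75,max(0,x-100):x+100];cv2.imwrite('pics/w3c.png',cv2.resize(k,None,fx=4,fy=4,interpolation=2))"
```

```text
clock: 6.12
tool_pos: [0.4335, 0.0472, 0.257]
ee_rot: [0.037, 0.953, 0.07, 0.292]
force: [0.0, -0.2, -0.1]
grip_width: 0.0849
grasp_force: 0.0
t 6.12 delta tool [-0.0013 -0.0009 -0.    ] rotvec [ 0.0015 -0.0018 -0.0018] j [-0.221 -0.36   0.011  2.466  0.028  0.426  1.262]
[[315.35148367 253.47917428]
 [315.30240731 256.63147621]
 [314.97724639 277.52765183]
 [303.61645592 157.15514723]]
215 181
```

View pics/w3c.png

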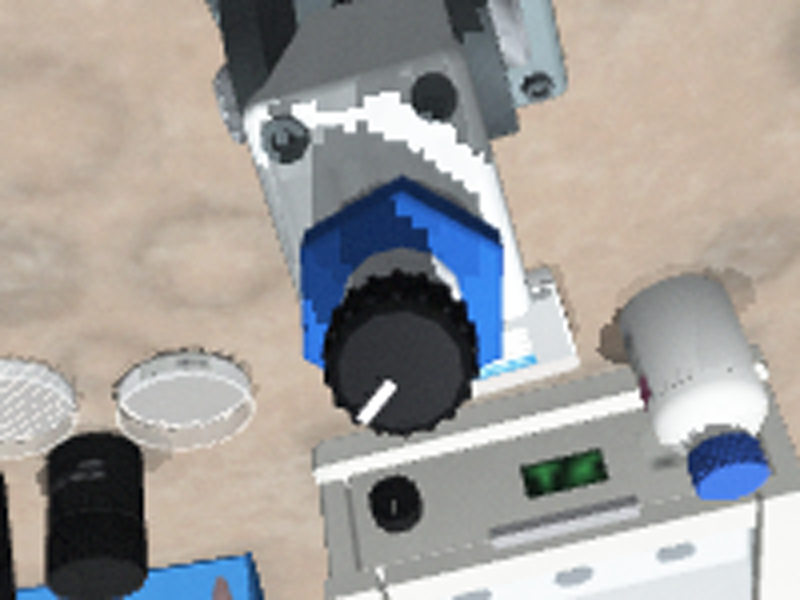

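The flats appear vertical at image x of about 303 and 501, so the jaws are aligned. The head top is near (402,358) and the nut face apex near (403,193). I'll combine this with the opposite view so the camera bias cancels.

Run:
```python
from t import *
R0=Rt(0).as_matrix()
b0=boss-R0@[.003,.0014,0]
def plane(c,off,uv,t):
    uv=np.array(uv,float)/4+off-.4
    oo,d=ray(c,uv);P=b0+t*ax;X=oo+d*(((P-oo)@ax)/(d@ax))[:,None]
    return (X-b0)@R0[:,:2]
for f,off,hd,vs in(('w2',[208,186],(404,370),[(302,340),(332,222),(436,203),(516,276),(485,385)]),('w3',[215,181],(402,358),[(304,362),(303,252),(403,193),(500,248)])):
    c=np.load(f'pics/{f}.npz');print(f,'head',plane(c,off,[hd],.042).round(4))
    for dt in(0,):
        V=plane(c,off,vs,.0147+dt);w=V[:,0]+1j*V[:,1];n=len(w)
        A=np.c_[np.ones(n),np.exp(1j*np.pi/3*np.arange(n))];s,*_=np.linalg.lstsq(A,w,rcond=None)
        print('c',s[0].round(4),'r',abs(s[1]).round(4),'vertex ang',np.degrees(np.angle(s[1]))%60,'res',abs(A@s-w).max().round(4))
    cp=-c['R'].T@c['t'];print('cam rel',((cp-b0)@R0).round(4))
```

```text
w2 head [[0.0037 0.0014]]
c (0.0026+0.0013j) r 0.018 vertex ang 15.866910052640264 res 0.0016
cam rel [ 0.0803  0.0084 -0.2171]
w3 head [[-0.0012  0.0002]]
c (0.0005+0.0007j) r 0.018 vertex ang 14.694628630387427 res 0.0004
cam rel [-0.0664 -0.0191 -0.2171]
```

Run:
```python
from t import *
R0=Rt(0).as_matrix();b0=boss-R0@[.003,.0014,0]
for f,off,pts in(('w2',[208,186],{'head':(390,340),'nut':(335,280),'nut2':(440,240),'plate':(290,420),'lug':(315,190)}),('w3',[215,181],{'head':(410,330),'nut':(325,290),'nut2':(485,300),'nut3':(375,245)})):
    c=np.load(f'pics/{f}.npz');d=c['d']
    for n,p in pts.items():
        u,v=(np.array(p)/4+off).astype(int);z=np.median(d[v-1:v+2,u-1:u+2]);oo,r=ray(c,[(u,v)]);X=oo+r[0]*z
        print(f,n,'t',((X-b0)@ax).round(4),'z',X[2].round(4))
```

```text
w2 head t 0.0405 z 0.2114
w2 nut t 0.0134 z 0.1887
w2 nut2 t 0.013 z 0.192
w2 plate t -0.1288 z 0.0189
w2 lug t -0.0095 z 0.1749
w3 head t 0.0405 z 0.2046
w3 nut t 0.0127 z 0.1817
w3 nut2 t 0.0134 z 0.1872
w3 nut3 t 0.013 z 0.1791
```

```bash
cat >> t.py <<'E'
boss=boss+Rt(0).apply([-.0016,-.0005,.0015])
PH=np.radians(-164.6)
E
python3 -c "
from t import *
go(boss+.10*ax,Rt(PH));go(boss+.023*ax,Rt(PH))"
```

```text
t 6.17 delta tool [ 0.0008 -0.0009  0.0015] rotvec [ 0.0016 -0.0013 -0.0016] j [-0.221 -0.359  0.011  2.465  0.028  0.426  1.263]
t 6.17 delta tool [ 0.0006 -0.001   0.0785] rotvec [ 0.0016 -0.0013 -0.0016] j [-0.221 -0.359  0.011  2.465  0.028  0.426  1.263]
```

```bash
python3 steer.py '.0007 -.001 .01 0 0 0;0 0 .012 0 0 0;0 0 .012 0 0 0;0 0 .012 0 0 0;0 0 .012 0 0 0;0 0 .01 0 0 0;0 0 .008 0 0 0;0 0 0 0 0 0;0 0 0 0 0 0' 0.052
python3 -c "
from t import *
go(boss+.023*ax,Rt(PH));c=arm.calibration('wrist');b,d=arm.get_image('wrist');cv2.imwrite('pics/w4.png',b)"
```

```text
clock: 6.92
tool_pos: [0.4759, 0.0552, 0.1941]
ee_rot: [0.036, 0.953, 0.07, 0.292]
force: [0.4, -0.6, 0.3]
grip_width: 0.0521
grasp_force: 0.0
t 6.92 delta tool [-0.0003 -0.0004  0.0021] rotvec [ 0.0015 -0.0023 -0.0001] j [-0.226 -0.125  0.02   2.456  0.037  0.202  1.256]
```

View pics/w4.png

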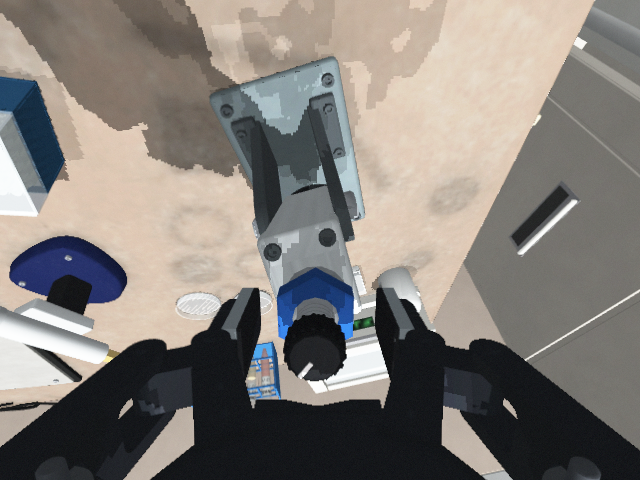

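The jaws straddle the nut (nut at (315,305), pads at x of about 250 and 390), and the head is clear. I'll go down 2 mm and close.

```bash
python3 steer.py '0 0 .002 0 0 0;0 0 0 0 0 0;0 0 0 0 0 0;0 0 0 0 0 0;0 0 0 0 0 0;0 0 0 0 0 0' 0.02
cat > q.py <<'E'
from t import *
s=arm.get_state();R=Ro.from_quat(s['ee_rot'])
print('F tool',R.inv().apply(s['force']).round(2),'M tool',R.inv().apply(s['ft_torque']).round(3),'grip',round(float(s['grasp_force']),1),round(float(s['grip_width']),4))
x=R.apply([1,0,0]);a=Rt(0).inv().apply(x);print('phi deg',np.degrees(np.arctan2(a[1],a[0])).round(2),'TCP rel boss (phi0 axes)',Rt(0).inv().apply(s['tool_pos']-boss).round(4),'j',s['joints'].round(3))
E
python3 q.py
```

```text
clock: 7.47
tool_pos: [0.4768, 0.0545, 0.1932]
ee_rot: [0.036, 0.953, 0.069, 0.292]
force: [-3.3, -4.6, 4.8]
grip_width: 0.0306
grasp_force: 58.8
F tool [-0.44 -3.88 -6.23] M tool [ 0.986  0.555 -0.039] grip 58.8 0.0306
phi deg -164.58 TCP rel boss (phi0 axes) [-0.      0.0004 -0.024 ] j [-0.226 -0.121  0.022  2.456  0.039  0.197  1.256]
```

```bash
python3 steer.py '0 0 .00006 0 0 .1;0 0 .00006 0 0 .1;0 0 .00006 0 0 .1;0 0 .00006 0 0 .1;0 0 .00006 0 0 .1;0 0 0 0 0 0'; python3 q.py
```

```text
clock: 7.97
tool_pos: [0.4769, 0.0542, 0.1929]
ee_rot: [0.273, 0.914, 0.14, 0.266]
force: [-4.0, -4.8, 4.2]
grip_width: 0.0306
grasp_force: 58.9
F tool [-1.68 -3.91 -6.21] M tool [1.163 0.142 0.073] grip 58.9 0.0306
phi deg -135.69 TCP rel boss (phi0 axes) [-0.0002  0.0007 -0.0237] j [-0.113 -0.115 -0.085  2.451 -0.029  0.194  0.816]
```

```bash
python3 steer.py '0 0 .00006 0 0 .12;0 0 .00006 0 0 .12;0 0 .00006 0 0 .12;0 0 .00006 0 0 .12;0 0 .00006 0 0 .12;0 0 .00006 0 0 .12;0 0 .00006 0 0 .12;0 0 .00006 0 0 .12;0 0 .00006 0 0 .12;0 0 .00006 0 0 .12;0 0 .00006 0 0 .12;0 0 0 0 0 0'; python3 q.py
```

```text
clock: 8.97
tool_pos: [0.4767, 0.0541, 0.1919]
ee_rot: [0.776, 0.555, 0.273, 0.124]
force: [-5.2, -4.2, 5.7]
grip_width: 0.0308
grasp_force: 59.1
F tool [-3.45  0.2  -8.01] M tool [ 0.531 -1.154  0.031] grip 59.1 0.0308
phi deg -60.04 TCP rel boss (phi0 axes) [-0.0009  0.0008 -0.0231] j [ 0.174 -0.104 -0.358  2.44  -0.189  0.193 -0.349]
```

```bash
python3 steer.py '0 0 .00005 0 0 .1;0 0 .00005 0 0 .1;0 0 .00005 0 0 .1;0 0 .00005 0 0 .1;0 0 .00005 0 0 .1;0 0 0 0 0 0'; python3 q.py;  python3 steer.py '0 0 .00003 0 0 .06;0 0 .00003 0 0 .06;0 0 0 0 0 0'; python3 q.py
```

```text
clock: 9.47
tool_pos: [0.4766, 0.0543, 0.1916]
ee_rot: [0.889, 0.346, 0.295, 0.053]
force: [-5.5, -3.6, 6.5]
grip_width: 0.0305
grasp_force: 59.3
F tool [-2.36  1.42 -8.79] M tool [ 0.061 -1.249  0.1  ] grip 59.3 0.0305
phi deg -31.45 TCP rel boss (phi0 axes) [-0.0012  0.0006 -0.0228] j [ 0.282 -0.102 -0.46   2.436 -0.247  0.193 -0.791]
clock: 9.72
tool_pos: [0.4767, 0.0544, 0.1915]
ee_rot: [0.908, 0.293, 0.298, 0.035]
force: [-6.6, -4.8, 5.8]
grip_width: 0.0303
grasp_force: 59.3
F tool [-3.89  1.97 -8.96] M tool [-0.083 -1.25   0.047] grip 59.3 0.0303
phi deg -24.67 TCP rel boss (phi0 axes) [-0.0012  0.0005 -0.0227] j [ 0.308 -0.102 -0.484  2.435 -0.261  0.194 -0.896]
```

```bash
python3 steer.py '0 0 .00002 0 0 .05;0 0 .00002 0 0 .05;0 0 0 0 0 0'; python3 q.py|head -2
```

```text
clock: 9.97
tool_pos: [0.4766, 0.0545, 0.1915]
ee_rot: [0.921, 0.247, 0.299, 0.02]
force: [-6.4, -4.0, 6.4]
grip_width: 0.0305
grasp_force: 59.3
F tool [-2.9   1.85 -9.29] M tool [-0.199 -1.248  0.08 ] grip 59.3 0.0305
phi deg -18.97 TCP rel boss (phi0 axes) [-0.0012  0.0005 -0.0227] j [ 0.329 -0.101 -0.505  2.434 -0.272  0.194 -0.984]
```

```bash
cat > k.py <<'E'
from t import *
import sys
s=arm.get_state();R=Ro.from_quat(s['ee_rot']);a=Rt(0).inv().apply(R.apply([1,0,0]));m=R.inv().apply(s['ft_torque'])[2]
print('%.2f Mz %.3f phi %.2f j7 %.2f'%(s['clock'],m,np.degrees(np.arctan2(a[1],a[0])),s['joints'][6]),flush=True);sys.exit(int(m>.22))
E
S='python3 steer.py'
{ python3 steer.py '0 0 .00002 0 0 .04;0 0 0 0 0 0' && python3 k.py >&2 && python3 steer.py '0 0 .00002 0 0 .04;0 0 0 0 0 0' && python3 k.py >&2 && python3 steer.py '0 0 .00002 0 0 .04;0 0 0 0 0 0' && python3 k.py >&2 && python3 steer.py '0 0 .00002 0 0 .04;0 0 0 0 0 0' && python3 k.py >&2 && python3 steer.py '0 0 .00002 0 0 .04;0 0 0 0 0 0' && python3 k.py >&2 && python3 steer.py '0 0 .00002 0 0 .04;0 0 0 0 0 0' && python3 k.py >&2 && python3 steer.py '0 0 .00002 0 0 .04;0 0 0 0 0 0' && python3 k.py >&2 && python3 steer.py '0 0 .00002 0 0 .04;0 0 0 0 0 0' && python3 k.py >&2; } >/dev/null
```

```text
10.13 Mz 0.055 phi -16.71 j7 -1.02
10.30 Mz 0.046 phi -14.42 j7 -1.05
10.47 Mz -0.005 phi -12.13 j7 -1.09
10.63 Mz 0.040 phi -9.84 j7 -1.13
10.80 Mz 0.063 phi -7.55 j7 -1.16
10.97 Mz 0.044 phi -5.26 j7 -1.20
11.13 Mz 0.061 phi -2.97 j7 -1.23
11.30 Mz 0.057 phi -0.68 j7 -1.27
```

```bash
{ python3 steer.py '0 0 .00002 0 0 .04;0 0 0 0 0 0' && python3 k.py >&2 && python3 steer.py '0 0 .00002 0 0 .04;0 0 0 0 0 0' && python3 k.py >&2 && python3 steer.py '0 0 .00002 0 0 .04;0 0 0 0 0 0' && python3 k.py >&2 && python3 steer.py '0 0 .00002 0 0 .04;0 0 0 0 0 0' && python3 k.py >&2 && python3 steer.py '0 0 .00002 0 0 .04;0 0 0 0 0 0' && python3 k.py >&2 && python3 steer.py '0 0 .00002 0 0 .04;0 0 0 0 0 0' && python3 k.py >&2 && python3 steer.py '0 0 .00002 0 0 .04;0 0 0 0 0 0' && python3 k.py >&2 && python3 steer.py '0 0 .00002 0 0 .04;0 0 0 0 0 0' && python3 k.py >&2 && python3 steer.py '0 0 .00002 0 0 .04;0 0 0 0 0 0' && python3 k.py >&2 && python3 steer.py '0 0 .00002 0 0 .04;0 0 0 0 0 0' && python3 k.py >&2 && python3 steer.py '0 0 .00002 0 0 .04;0 0 0 0 0 0' && python3 k.py >&2 && python3 steer.py '0 0 .00002 0 0 .04;0 0 0 0 0 0' && python3 k.py >&2; } >/dev/null; python3 q.py
```

```text
F tool [ -1.91   3.63 -11.72] M tool [-1.008 -0.784 -1.109] grip 59.6 0.0306
phi deg 26.33 TCP rel boss (phi0 axes) [-0.0011 -0.     -0.0223] j [ 0.508 -0.102 -0.673  2.427 -0.364  0.197 -1.684]11.47 Mz 0.041 phi 1.61 j7 -1.30
11.63 Mz 0.084 phi 3.90 j7 -1.34
11.80 Mz 0.024 phi 6.19 j7 -1.37
11.97 Mz 0.028 phi 8.47 j7 -1.41
12.13 Mz 0.054 phi 10.76 j7 -1.44
12.30 Mz 0.059 phi 13.06 j7 -1.48
12.47 Mz 0.101 phi 15.34 j7 -1.51
12.63 Mz 0.095 phi 17.63 j7 -1.55
12.80 Mz 0.057 phi 19.92 j7 -1.58
12.97 Mz 0.072 phi 22.21 j7 -1.62
13.13 Mz -0.551 phi 24.25 j7 -1.65
13.30 Mz -1.109 phi 26.33 j7 -1.68
```

The opposing torque reads negative, so my stop check missed the stop: the nut seated near phi 22.5° and the torque is now about 1.1 N m. I'm relaxing it straight away.

```bash
python3 steer.py '0 0 0 0 0 -.05;0 0 0 0 0 0' >/dev/null; python3 k.py
```

```text
13.47 Mz -0.319 phi 23.65 j7 -1.64
```

```bash
python3 steer.py '0 0 0 0 0 0;0 0 0 0 0 0;0 0 0 0 0 0;0 0 0 0 0 0;0 0 0 0 0 0;0 0 0 0 0 0' 0.055; python3 k.py
python3 steer.py '0 0 -.008 0 0 0;0 0 -.012 0 0 0;0 0 -.012 0 0 0;0 0 -.012 0 0 0;0 0 -.012 0 0 0;0 0 -.012 0 0 0;0 0 -.008 0 0 0;0 0 0 0 0 0;0 0 0 0 0 0'
python3 -c "
from t import *
c=arm.calibration('wrist');b,d=arm.get_image('wrist');np.savez('pics/w5.npz',b=b,d=d,**c)
p=proj(c,[boss+.0065*ax]);x,y=p[0].astype(int);print(x-100,y-75)
k=b[max(0,y-75):y+75,max(0,x-100):x+100];cv2.imwrite('pics/w5c.png',cv2.resize(k,None,fx=4,fy=4,interpolation=2))"; python3 q.py
```

```text
clock: 13.97
tool_pos: [0.4778, 0.0565, 0.1912]
ee_rot: [0.948, -0.106, 0.286, -0.091]
force: [0.3, 0.6, -0.1]
grip_width: 0.055
grasp_force: 0.0
13.97 Mz 0.031 phi 23.80 j7 -1.64
clock: 14.72
tool_pos: [0.4352, 0.0478, 0.2538]
ee_rot: [0.948, -0.105, 0.287, -0.091]
force: [-0.1, 1.0, 0.4]
grip_width: 0.0552
grasp_force: 0.0
220 181
F tool [0.31 0.17 1.18] M tool [-0.233 -0.561  0.058] grip 0.0 0.0547
phi deg 23.79 TCP rel boss (phi0 axes) [-0.0002 -0.0011 -0.0975] j [ 0.409 -0.353 -0.509  2.446 -0.513  0.438 -1.514]
```

View pics/w5c.png

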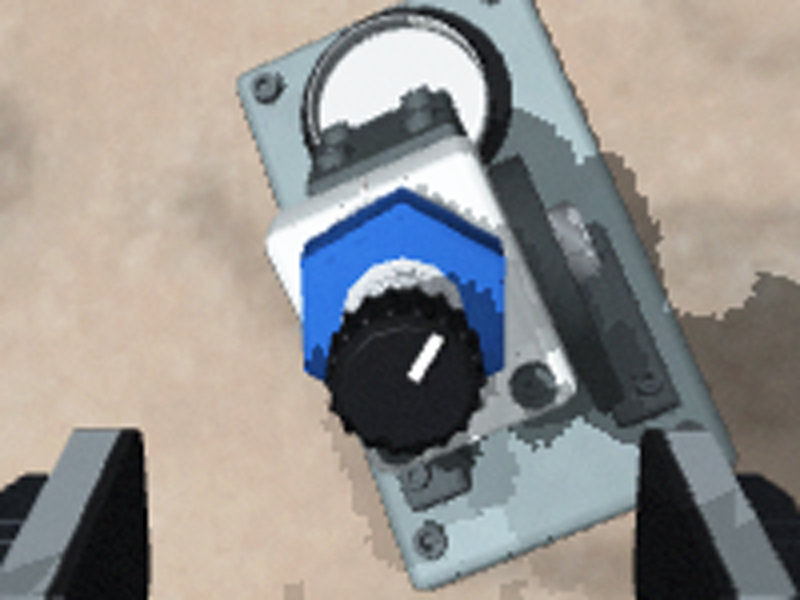

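The flats are still square to the jaws. The mark turned about 22.5° in the image, matching the camera's own turn of about 23°, so the screw stayed put. A depth check will confirm seating.

Run:
```python
from t import *
for f,off,pts in(('w2',[208,186],[(390,340),(335,280),(440,240),(350,240)]),('w3',[215,181],[(410,330),(325,290),(485,300),(375,245)]),('w5',[220,181],[(390,340),(330,280),(440,240),(370,230)])):
    c=np.load(f'pics/{f}.npz');d=c['d'];T=[]
    for p in pts:
        u,v=(np.array(p)/4+off).astype(int);z=np.median(d[v-1:v+2,u-1:u+2]);oo,r=ray(c,[(u,v)]);T.append(((oo+r[0]*z-boss)@ax)*1e3)
    print(f,'head %.2f'%T[0],'nut',np.round(T[1:],2),'head-nut %.2f'%(T[0]-np.mean(T[1:])))
```

```text
w2 head 42.00 nut [14.87 14.48 15.21] head-nut 27.15
w3 head 41.98 nut [14.17 14.94 14.5 ] head-nut 27.44
w5 head 42.14 nut [13.08 13.13 13.17] head-nut 29.01
```

Head-to-nut is 29.0 mm, and a seated nut should give 42 − 13 = 29 mm, so the nut is seated. Handing in.

```bash
python3 -c "
from station import arm
print(arm.sign_off())"
```

```text
the job is handed in; nothing more can be done
None
```

The jam nut is run down and seated on the boss (depth check 29.0 mm head-to-nut, 29 mm expected), the screw mark moved about 1° at most despite a brief 1.1 N m peak at the stop, the gripper is released and clear, and the job is handed in (no verdict shown).

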